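# Put the stray groceries away by kind

### The job

Put the stray groceries away, each kind in its own place: stand the carton in the upper of the two stacked caddies, stand the two spice jars in the wooden tray, one in each bay, and stack the two tins on the round cork trivet, the broad flat tin in the middle of it and the small tin squarely on top. Everything must end standing upright; leave the tongs and the little white salt bowl where they lie.

Things in the scene. Friction and masses are not known exactly. Their poses are not given: they have to be found in the camera images.
- carton_mid (a point): Plain brown cardboard carton standing upright, 36 mm (its x) by 60 mm (its y) and 85 mm high, about 90 g. The point is its centre, 42.5 mm above its underside; z is up.
- jar_tall_mid (a point): Tall spice jar, glass with a dull brownish filling and a black cap, standing upright: 42 mm in diameter, 105 mm high, of which the top 18 mm is the cap (40 mm wide); about 120 g. The point is its centre, 52.5 mm above its underside.
- jar_short_mid (a point): Short spice jar of the same kind, 44 mm in diameter, 80 mm high with its 18 mm cap (42 mm wide); about 120 g. The point is its centre, 40 mm above its underside.
- tin_broad_mid (a point): Broad flat closed steel tin, 66 mm in diameter (68 mm over its rims), 36 mm high, flat top, about 200 g. The point is its centre, 18 mm above its underside.
- tin_small_mid (a point): Small closed steel tin, 52 mm in diameter (54 mm over its rims), 55 mm high, about 160 g. The point is its centre, 27.5 mm above its underside.
- caddy_floor (a point): Centre of the inner floor of the upper (red) caddy, 94 mm above the slab. Two fixed open-topped plastic caddies, red stacked on grey, each 160 mm (x) by 200 mm (y) outside and 90 mm high with 4 mm walls; the upper rim is 180 mm above the slab. The lids are split in two leaves that hang open down the two long (-x and +x) sides, so that the whole is 190 mm in x. z is up.
- tray: Fixed low wooden tray, 90 mm (x) by 170 mm (y) outside, rim 30 mm high, walls and floor 5 mm thick. A wall 5 mm thick and 28 mm high across its middle parts it into two equal bays, 80 by 77 mm inside, centred 41 mm to either side (+y and -y). Origin: centre of its underside, on the slab.
- trivet: Fixed round cork trivet, 140 mm in diameter, 10 mm thick. Origin: centre of its underside, on the slab.
- tongs: Stainless kitchen tongs lying on the slab, 232 mm long in x, 42 mm wide, 18 mm high; loose, to be left alone. Origin: near the middle, on the slab.
- salt_bowl: Small white ceramic bowl standing among the groceries, 60 mm in diameter, 30 mm high; loose, to be left alone. Origin: centre of its underside, on the slab.
Things that resemble listed ones, but are neither listed nor needed, are in the scene too. Leave any pink or red look-alike of the part that bears tin_broad_mid alone.

How it is judged:
By the outcome, as a careful person would: the job done as asked, in the order asked, and still so for the second after the job is handed in, with the robot touching nothing.
It also fails if it takes over 136 s, if anything falls off the work surface, if the arm or the gripper's body presses on something with over 40 N, if the wrist force passes 120 N, or if a joint passes its speed limit or range.

### The arm

A 6-joint arm with a two-finger parallel gripper is mounted at the origin on the work surface. World frame = base frame: x ahead of the robot, y to its left, z up, the work surface at z = 0. Lengths are in mm, angles in rad, forces in N, time in s.
With the tool pointing down it reaches from about 350 to 850 mm from the base axis. Payload 8.1 kg.
Tool frame: the origin (TCP) lies at the very end of the fingers, on their centre line; the grasp point (between the pads) lies 19 mm behind it; z points along the fingers, y is the line along which they close (so a half turn about z gives the same grasp; the last joint's range is limited). The gripper opens to 93 mm and grips with 3 to 60 N. Pads are 15 mm wide; open, the fingers measure 128 mm over their backs; the gripper's body (75 mm by 188 mm) begins 65 mm behind the grasp point.
Start: joints at [-1.281, 0.13, 1.488, -0, 1.523, -0.085], TCP at [219.672, -558.345, 182.035] pointing down, gripper open.
Joint ranges: [-2.96, 2.96], [-0.89, 2.26], [0.02, 2.5], [-1.34, 4.48], [0, 2.73], [-2.66, 2.66]. Speed limits (rad/s): [2.39, 2.39, 2.79, 3.14, 3.14, 3.14].

### API

Orientations are given as a 3x3 rotation matrix whose columns are the frame's x, y, z axes.
In Python, from workcell import r, cams, workorder gives the robot as it stands. The module is installed in compiled form; this text tells all that it offers.
- The arm moves only by the tool drive_tool, never from a script. Its argument "steps" is a list that holds one entry, the list of rows, each a list of 7 numbers: the opening, from 0 (shut) to 1 (fully open), then the shift along the tool's x, y, z in mm, then the turn, a rotation vector about the tool's x, y, z in rad. In form: [[[fingers, tx, ty, tz, ax, ay, az], ...]]. A call has 1 to 12 rows; each row shifts and turns the commanded pose from where the row before left it, along the tool's axes as they then stand; what a row does not reach is not made up. A row lasts 1/12 s, in which the tool goes at most 41.7 mm and 7.16 degrees, less where a joint would pass 70% of its speed; a pose out of reach is approached as far as the arm can. A call is refused whole if a number of a shift passes 41.7 or a number of a turn 0.125, either way. A call with a gripper value outside its range is refused whole. The fingers move at their own pace and stop on an object; the grip force is fixed at half the most. Time passes only in rows, so rows that do not move let the fingers close. It gives the time, the measured TCP pose, the force, the opening and the grip force at its end, in the units of the state.
- r.get_obs(): the state, without advancing time (a new reading comes with each control period).
- cams.read_camera(name): name is "scene" or "top"; returns the picture (384x512x3 uint8, blue, green, red); there is no depth.
- cams.camera_params(name): a dict with "camera_matrix" (3x3 intrinsics, pixels), "R" (3x3) and "t" (3): a world point X has camera coordinates R X + t. Camera axes: x right, y down, z forward; pixel columns grow to the right and rows downward; lengths in mm; the calibration is good to about 2 mm. A picture is of the moment at which its call begins. camera_params takes no time and is no camera call.
- workorder.sign_off(): hands the job in; it is judged then, once.
The state is a dict: "time_s": time; "qpos": joint angles; "dq": joint speeds; "joint_efforts": joint torques, N m; "eef_pos": TCP position; "ee_rot": TCP orientation; "ft_force": force on the tool from outside, world axes, zero at the start; "ft_torque": the same for the moment, N m; "opening": finger opening in mm; "grip_force": force on a finger pad.
Only numpy, scipy, OpenCV 4.12 (cv2) and the standard library are available. Lean on these libraries where they do the work, as an engineer would, in place of code of your own. Each camera call takes 0.05 s, during which the arm holds its last target. There are 200 camera calls.

## Working session

There is one attempt and no reset: what is moved stays moved. The work goes in short steps, Python scripts to look and compute and a tool call to move; the robot and the scene stay as the last step left them, time stands still between calls to the robot, and variables do not carry over. Pictures are saved under pics/ and viewed, at most 16 in all, crops included, and the job is handed in when it is done.

Besides the shell and the picture viewer there is one more tool, called after "Emit:" as name([rows], argument=value, ...), one row to a line, values as JSON. drive_tool: Moves the arm, as the interface text tells. Its arguments: {"type":"object","properties":{"steps":{"type":"array"}},"required":["steps"]}

```bash
mkdir -p pics; python3 - <<'E'
from workcell import r,cams,workorder
import cv2,numpy as np
for n in("scene","top"):
    cv2.imwrite(f"pics/{n}0.png",cams.read_camera(n))
    p=cams.camera_params(n);print(n,np.round(p["camera_matrix"],1).tolist(),np.round(p["R"],3).tolist(),np.round(p["t"],1), np.round(-p["R"].T@p["t"]))
o=r.get_obs();print(o["time_s"],o["ee_rot"],o["opening"])
E
```

```text
scene [[362.7, 0.0, 267.0], [0.0, 362.7, 190.6], [0.0, 0.0, 1.0]] [[-0.766, 0.643, 0.005], [0.358, 0.433, -0.827], [-0.534, -0.632, -0.562]] [ 316.8 -101.6 1393.8] [1023.  721.  697.]
top [[361.9, 0.0, 249.0], [0.0, 361.9, 183.5], [0.0, 0.0, 1.0]] [[0.0, -0.999, -0.035], [-0.991, 0.005, -0.137], [0.137, 0.035, -0.99]] [ 40.1 477.2 984.5] [ 338.    4. 1041.]
0.1 [[ 9.30583529e-01  3.66079332e-01 -4.68205582e-04]
 [ 3.66079604e-01 -9.30582201e-01  1.57826407e-03]
 [ 1.42066076e-04 -1.64010706e-03 -9.99998645e-01]] 92.59675461517902
```

View pics/scene0.png

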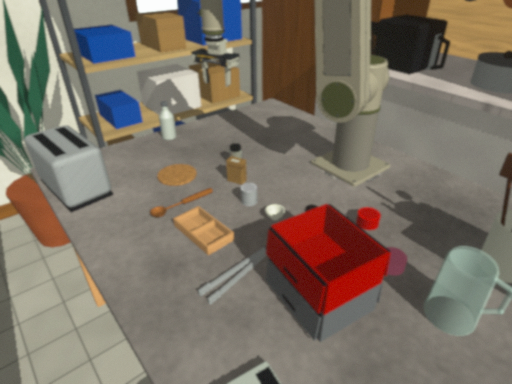

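View pics/top0.png

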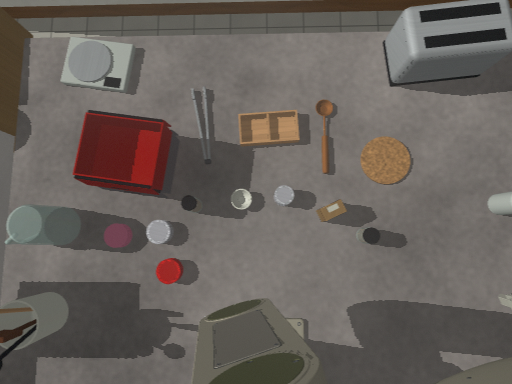

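Top view: caddy (125,152), tray (269,128), trivet (385,160), small tin (284,195), carton (332,210), tall jar cap (371,236), short jar cap (189,202), bowl (241,199), broad tin (158,232), and red and pink look-alikes (169,271), (118,236). I'll enlarge it before measuring.

```bash
python3 - <<'E'
import cv2
a=cv2.imread("pics/top0.png")[100:290,70:420]
cv2.imwrite("pics/top0c.png",cv2.resize(a,(798,433),interpolation=cv2.INTER_CUBIC))
E
```

```text
(no output)
```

View pics/top0c.png

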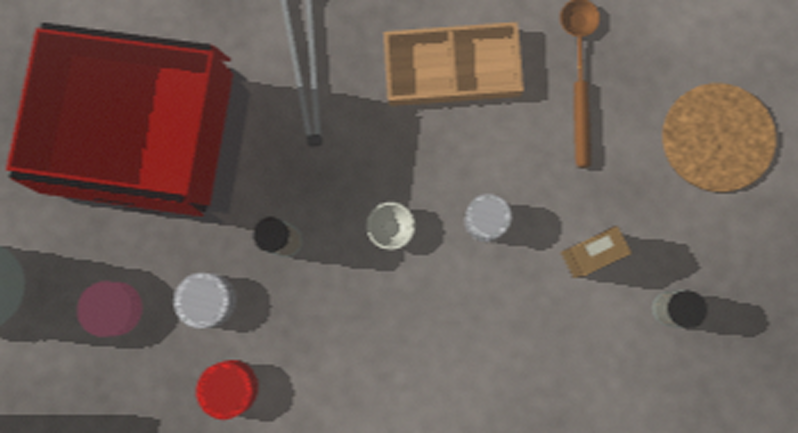

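```bash
cat >h.py <<'E'
import cv2,numpy as np
from workcell import r,cams,workorder
def ray(n,u,v,z):
    p=cams.camera_params(n);R=p["R"];c=-R.T@p["t"]
    d=R.T@np.linalg.solve(p["camera_matrix"],[u,v,1.]);return (c+d*(z-c[2])/d[2])
def proj(n,X):
    p=cams.camera_params(n);q=p["camera_matrix"]@(p["R"]@np.array(X,float)+p["t"]);return q[:2]/q[2]
def blob(m,x0,y0,x1,y1):
    w=m[y0:y1,x0:x1].astype(np.uint8);cs,_=cv2.findContours(w,cv2.RETR_EXTERNAL,cv2.CHAIN_APPROX_NONE)
    c=max(cs,key=cv2.contourArea);return c+np.array([x0,y0])
def world(c,z,n="top"): return np.array([ray(n,*q[0],z)[:2] for q in c])
def rep(name,c,z,n="top"):
    w=world(c,z,n).astype(np.float32);b=cv2.minAreaRect(w);(cx,cy),rad=cv2.minEnclosingCircle(w)
    print(name,"rect c",np.round(b[0],1),"size",np.round(b[1],1),"ang",round(b[2],1),"circ",round(cx,1),round(cy,1),round(2*rad,1))
    return b
E
python3 - <<'E'
from h import *
a=cv2.imread("pics/top0.png");h,s,v=[x.astype(int) for x in cv2.split(cv2.cvtColor(a,cv2.COLOR_BGR2HSV))]
bright=(v>140)&(s<60);brown=(s>70)&(h>5)&(h<25);dark=v<45;red=(s>150)&((h<8)|(h>172))
rep("tinS",blob(bright,268,180,302,212),55)
rep("tinB",blob(bright,142,215,176,250),36)
rep("bowl",blob((v>110),228,184,256,212),30)
rep("carton all",blob(brown,312,190,352,228),85)
rep("carton top",blob(brown&(v>125),312,190,352,228),85)
rep("capT",blob(dark,355,222,386,250),105)
rep("capS",blob(dark,178,192,200,213),80)
rep("trivet",blob(brown,355,130,415,190),10)
rep("tray30",blob(brown,232,100,306,155),30)
c=blob((s>120)&((h<8)|(h>170))|(v<40),70,105,175,200)
b=rep("caddy",c,180)
for x,y in((125,152),(332,210),(325,215),(371,236),(371,243),(365,236),(189,202),(194,206),(360,237)):print(x,y,a[y,x],h[y,x],s[y,x],v[y,x])
E
```

```text
tinS rect c [444.2 -56.3] size [49.9 51.7] ang 63.1 circ 444.5 -55.1 54.9
tinB rect c [343.6 293.4] size [64.5 63.4] ang 89.9 circ 343.8 293.0 66.8
bowl rect c [445.3  56.7] size [57.1 81.8] ang 70.0 circ 445.3 53.2 87.7
carton all rect c [ 397.8 -178. ] size [36.1 72. ] ang 25.2 circ 397.7 -177.8 78.2
carton top rect c [ 400.6 -183.1] size [34.2 57.9] ang 24.9 circ 399.1 -183.2 64.7Traceback (most recent call last):
  File "<stdin>", line 9, in <module>
  File "h.py", line 10, in blob
    c=max(cs,key=cv2.contourArea);return c+np.array([x0,y0])
ValueError: max() iterable argument is empty
```

```bash
python3 - <<'E'
import cv2
a=cv2.imread("pics/top0.png")
x=cv2.resize(a[100:205,65:185],(685,600),interpolation=cv2.INTER_NEAREST)[:,:]
b=cv2.imread("pics/scene0.png")[140:345,140:420]
cv2.imwrite("pics/s0c.png",cv2.resize(b,(798,584),interpolation=cv2.INTER_CUBIC))
E
```

```text
(no output)
```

View pics/s0c.png

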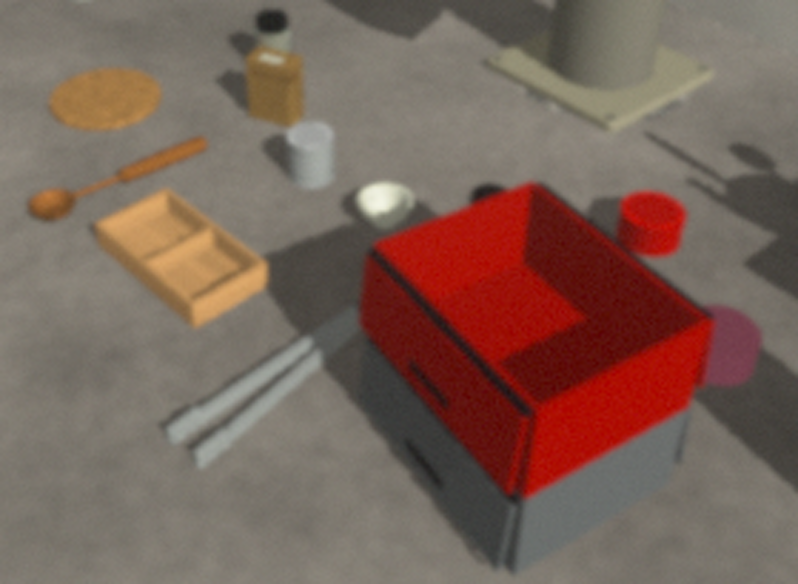

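Scene view: all five items stand upright, with the short jar right behind the caddy (its cap at crop px 490,195). The carton and tins agree with their sizes. Next, the rest.

```bash
python3 - <<'E'
from h import *
a=cv2.imread("pics/top0.png");h,s,v=[x.astype(int) for x in cv2.split(cv2.cvtColor(a,cv2.COLOR_BGR2HSV))]
print(v[236,355:386],v[202,176:204],v[125:165:4,269])
brown=(s>70)&(h>5)&(h<25)
rep("bowl",blob(v>125,228,184,256,212),30)
rep("capT",blob(v<50,355,222,382,250),105)
rep("capS",blob(v<42,178,192,200,213),80)
rep("trivet",blob(brown,355,130,415,190),10)
rep("tray30",blob(brown,232,100,306,155),30)
redm=(s>110)&((h<8)|(h>170))
rep("caddy z180",blob(redm,70,105,180,200),180)
# crop corners of rim from view: enlarge px ->(70+x/2.28,100+y/2.28)
for x,y in((40,24),(228,50),(208,214),(10,176)): print("rim",np.round(ray("top",70+x/2.28,100+y/2.28,180)[:2]))
rep("pink",blob((s>70)&(h>160),100,222,133,250),50)
rep("red",blob(redm,150,255,188,290),40)
# scene cross-check of tops
b=cv2.imread("pics/scene0.png");
for n,X in dict(tinS=(444,-55,55),carton=(400,-183,85),trivet=(0,0,0)).items(): print(n,proj("scene",X))
E
```

```text
[120 129 132 121 120 122 123 101  57  51  52  51  52  51  52  53  52  53
  50  51  51  49  50  50  51  67  77  74  76  75  75] [111 109 110 110  99  70  44  46  45  45  46  45  46  44  45  45  45  47
  48  42  54  74  82  80  79  79  74  72] [145 150 157 161 172  83 120 121 119 123]
bowl rect c [434.2  59.3] size [52.6 58.7] ang 71.9 circ 435.1 62.2 59.1
capT rect c [ 348.7 -261.5] size [ 1.7 10.9] ang 43.8 circ 348.1 -262.1 10.9
capS rect c [437.7 201.4] size [10.8  0. ] ang 89.8 circ 437.7 201.4 10.8
trivet rect c [ 547.5 -350.1] size [137.8 140.5] ang 26.3 circ 547.0 -350.1 142.5
tray30 rect c [640.6 -16.6] size [ 97.5 171.2] ang 3.7 circ 643.6 -16.3 190.8
caddy z180 rect c [538.  346.4] size [226.4 185.3] ang 81.7 circ 536.4 348.9 281.6
rim [644. 440.]
rim [612. 230.]
rim [433. 246.]
rim [475. 462.]
pink rect c [334.1 400.2] size [65.5 75.2] ang 2.6 circ 332.5 400.1 78.5
red rect c [238.1 257.1] size [66.8 71.5] ang 1.5 circ 238.0 257.0 74.8
tinS [248.72194402 186.8978099 ]
carton [235.92506523 159.27974019]
trivet [349.40673681 164.18070262]
```

```bash
cat >>h.py <<'E'
def chain(start,pts):
    x,y,z,f=start
    for n,X,Y,Z,F in pts:
        t=np.radians(F);d=np.array([X-x,Y-y])
        tx=d@[np.cos(t),np.sin(t)];ty=d@[np.sin(t),-np.cos(t)]
        print(f"{n}: az {-np.radians(F-f):.3f} then t {tx:.1f} {ty:.1f} {z-Z:.1f}");x,y,z,f=X,Y,Z,F
E
python3 - <<'E'
from h import *
a=cv2.imread("pics/top0.png");h,s,v=[x.astype(int) for x in cv2.split(cv2.cvtColor(a,cv2.COLOR_BGR2HSV))]
rep("capT",blob(v<62,355,222,386,250),96)
m=v<58;rep("capS",blob(m,178,192,199,213),71)
# caddy red mask, outline corners
redm=(s>110)&((h<8)|(h>170))
c=blob(redm|((v<50)&(s>20)),70,105,180,200);p=cv2.approxPolyDP(c,4,True)[:,0]
for q in p:print(q,np.round(ray("top",*q,180)[:2]),np.round(ray("top",*q,94)[:2]))
chain((219.7,-558.3,182,21.5),[("yaw+over carton",400,-183,182,114.9),("down",400,-183,46,114.9),("up",400,-183,270,114.9),("caddy",541,345,270,172),("down",541,345,142,172),("up",541,345,270,172)])
E
```

```text
capT rect c [ 333.  -275.5] size [40.8 38. ] ang 90.0 circ 333.9 -275.7 41.9
capS rect c [421.  201.5] size [38.9 37.9] ang 45.6 circ 421.3 201.5 41.3
[ 86 112] [640. 444.] [671. 488.]
[ 73 170] [493. 467.] [508. 513.]
[ 82 177] [475. 443.] [489. 487.]
[ 75 178] [473. 461.] [486. 506.]
[158 194] [432. 254.] [442. 279.]
[170 126] [602. 230.] [628. 252.]
[163 120] [617. 248.] [645. 272.]
yaw+over carton: az -1.630 then t 264.5 321.6 0.0
down: az -0.000 then t 0.0 0.0 136.0
up: az -0.000 then t 0.0 0.0 -224.0
caddy: az -0.997 then t -66.1 542.5 0.0
down: az -0.000 then t 0.0 0.0 128.0
up: az -0.000 then t 0.0 0.0 -128.0
```

Emit:
drive_tool([
  [[1, 0, 0, 0, 0, 0, -0.125], [1, 0, 0, 0, 0, 0, -0.125], [1, 0, 0, 0, 0, 0, -0.125], [1, 0, 0, 0, 0, 0, -0.125], [1, 0, 0, 0, 0, 0, -0.125], [1, 0, 0, 0, 0, 0, -0.125], [1, 0, 0, 0, 0, 0, -0.125], [1, 0, 0, 0, 0, 0, -0.125], [1, 0, 0, 0, 0, 0, -0.125], [1, 0, 0, 0, 0, 0, -0.125], [1, 0, 0, 0, 0, 0, -0.125], [1, 0, 0, 0, 0, 0, -0.125]],
])

```text
time_s: 1.1
eef_pos: [219.6, -558.0, 181.4]
ee_rot: [[-0.305, 0.952, -0.0], [0.952, 0.305, 0.001], [0.001, 0.0, -1.0]]
ft_force: [0.1, 0.0, -0.3]
opening: 92.8
grip_force: 0.0
```

Emit:
drive_tool([
  [[1, 0, 0, 0, 0, 0, -0.124], [1, 26.3, 32.1, 0, 0, 0, 0], [1, 26.3, 32.1, 0, 0, 0, 0], [1, 26.3, 32.1, 0, 0, 0, 0], [1, 26.3, 32.1, 0, 0, 0, 0], [1, 26.3, 32.1, 0, 0, 0, 0], [1, 26.3, 32.1, 0, 0, 0, 0], [1, 26.3, 32.1, 0, 0, 0, 0], [1, 26.3, 32.1, 0, 0, 0, 0], [1, 26.3, 32.1, 0, 0, 0, 0], [1, 26.3, 32.1, 0, 0, 0, 0], [1, 0, 0, 0, 0, 0, 0]],
])

```text
time_s: 2.1
eef_pos: [404.9, -179.4, 181.8]
ee_rot: [[-0.421, 0.907, 0.001], [0.907, 0.421, 0.003], [0.002, 0.002, -1.0]]
ft_force: [-0.2, -0.8, 0.5]
opening: 93.0
grip_force: 0.0
```

Emit:
drive_tool([
  [[1, -1, -6, 0, 0, 0, 0], [1, 0, 0, 27, 0, 0, 0], [1, 0, 0, 27, 0, 0, 0], [1, 0, 0, 27, 0, 0, 0], [1, 0, 0, 27, 0, 0, 0], [1, 0, 0, 14, 0, 0, 0], [1, 0, 0, 14, 0, 0, 0], [1, 0, 0, 0, 0, 0, 0], [0, 0, 0, 0, 0, 0, 0], [0, 0, 0, 0, 0, 0, 0], [0, 0, 0, 0, 0, 0, 0], [0, 0, 0, 0, 0, 0, 0]],
])

```text
time_s: 3.1
eef_pos: [398.2, -190.1, 47.3]
ee_rot: [[-0.415, 0.91, 0.002], [0.91, 0.415, -0.001], [-0.002, 0.001, -1.0]]
ft_force: [0.6, 0.2, 0.0]
opening: 70.9
grip_force: 0.0
```

Emit:
drive_tool([
  [[0, 0, 0, 0, 0, 0, 0], [0, 0, 0, 0, 0, 0, 0], [0, 0, 0, 0, 0, 0, 0], [0, 0, 0, 0, 0, 0, 0], [0, 0, 0, 0, 0, 0, 0]],
])

```text
time_s: 3.52
eef_pos: [397.6, -189.2, 46.1]
ee_rot: [[-0.415, 0.91, 0.0], [0.91, 0.415, -0.0], [-0.0, 0.0, -1.0]]
ft_force: [0.5, 0.3, -0.1]
opening: 37.6
grip_force: 0.1
```

Emit:
drive_tool([
  [[0, 0, 0, 0, 0, 0, 0], [0, 0, 0, 0, 0, 0, 0], [0, 0, 0, 0, 0, 0, 0], [0, 0, 0, -15, 0, 0, 0], [0, 0, 0, -35, 0, 0, 0], [0, 0, 0, -35, 0, 0, 0], [0, 0, 0, -35, 0, 0, 0], [0, 0, 0, -35, 0, 0, 0], [0, 0, 0, -35, 0, 0, 0], [0, 0, 0, -30, 0, 0, 0], [0, 0, 0, 0, 0, 0, 0], [0, 0, 0, 0, 0, 0, 0]],
])

```text
time_s: 4.52
eef_pos: [398.5, -189.9, 268.0]
ee_rot: [[-0.415, 0.91, 0.003], [0.91, 0.415, -0.002], [-0.003, 0.002, -1.0]]
ft_force: [-0.1, 0.6, -1.1]
opening: 35.1
grip_force: 30.0
```

Emit:
drive_tool([
  [[0, 0, 0, 0, 0, 0, -0.125], [0, 0, 0, 0, 0, 0, -0.125], [0, 0, 0, 0, 0, 0, -0.125], [0, 0, 0, 0, 0, 0, -0.125], [0, 0, 0, 0, 0, 0, -0.125], [0, 0, 0, 0, 0, 0, -0.125], [0, 0, 0, 0, 0, 0, -0.125], [0, 0, 0, 0, 0, 0, -0.125], [0, -2, 18, 0, 0, 0, 0], [0, -5, 38, 0, 0, 0, 0], [0, -5, 38, 0, 0, 0, 0], [0, -5, 38, 0, 0, 0, 0]],
])

```text
time_s: 5.52
eef_pos: [432.2, -59.6, 263.7]
ee_rot: [[-0.99, 0.144, -0.003], [0.144, 0.99, 0.001], [0.003, 0.0, -1.0]]
ft_force: [0.6, 0.2, -0.4]
opening: 35.0
grip_force: 30.0
```

Emit:
drive_tool([
  [[0, -5, 38, 0, 0, 0, 0], [0, -5, 38, 0, 0, 0, 0], [0, -5, 38, 0, 0, 0, 0], [0, -5, 38, 0, 0, 0, 0], [0, -5, 38, 0, 0, 0, 0], [0, -5, 38, 0, 0, 0, 0], [0, -5, 38, 0, 0, 0, 0], [0, -5, 38, 0, 0, 0, 0], [0, -5, 38, 0, 0, 0, 0], [0, -5, 38, 0, 0, 0, 0], [0, -3, 20, 0, 0, 0, 0], [0, 0, 0, 0, 0, 0, 0]],
])

```text
time_s: 6.52
eef_pos: [541.2, 330.9, 261.9]
ee_rot: [[-0.99, 0.139, -0.005], [0.139, 0.99, -0.001], [0.005, -0.002, -1.0]]
ft_force: [1.0, -0.3, -1.2]
opening: 34.8
grip_force: 30.0
```

```bash
python3 - <<'E'
from h import *
a=cams.read_camera("top");cv2.imwrite("pics/t1.png",a);o=r.get_obs();print(o["eef_pos"],o["ee_rot"][:,0],o["time_s"])
b=cams.read_camera("scene")
cv2.imwrite("pics/t1c.png",np.hstack([cv2.resize(a[90:220,60:200],None,fx=2.8,fy=2.8),cv2.resize(b[130:350,230:420],(314,364))]))
E
```

```text
[541.22615345 328.78615371 262.32110311] [-0.99019994  0.13958972  0.00433565] 6.5667
```

View pics/t1c.png

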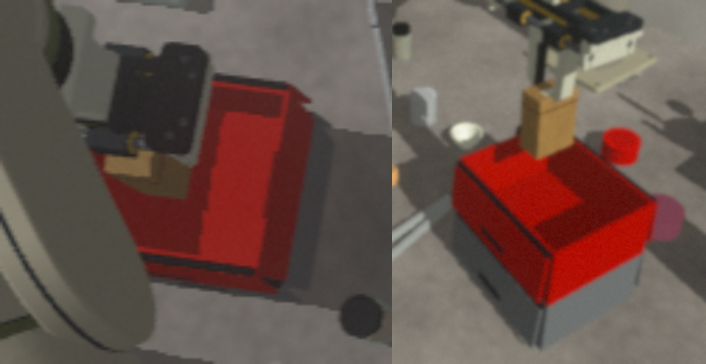

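The carton hangs over the caddy opening (top crop 140,165; scene crop 545,120). I'll check the caddy's rim corners in the first scene picture against this.

```bash
python3 - <<'E'
from h import *
C=[]
for x,y in((535,183),(711,318),(530,410),(372,250)):
    w=ray("scene",140+x/2.85,140+y/2.85,180)[:2];C.append(w);print(np.round(w))
print("centre",np.mean(C,0))
print("carton bottom",ray("scene",322.6,223.7,216))
E
```

```text
[456. 277.]
[481. 468.]
[645. 443.]
[619. 256.]
centre [550.3262803 361.0715991]
carton bottom [555.34974066 347.77897529 216.        ]
```

Emit:
drive_tool([
  [[0, -3, 14, 0, 0, 0, 0], [0, -3, 15, 0, 0, 0, 0], [0, 0, 0, 0, 0, 0, 0], [0, 0, 0, 25, 0, 0, 0], [0, 0, 0, 25, 0, 0, 0], [0, 0, 0, 25, 0, 0, 0], [0, 0, 0, 15, 0, 0, 0], [0, 0, 0, 10, 0, 0, 0], [0, 0, 0, 8, 0, 0, 0], [0, 0, 0, 4, 0, 0, 0], [0, 0, 0, 0, 0, 0, 0], [0, 0, 0, 0, 0, 0, 0]],
])

```text
time_s: 7.62
eef_pos: [553.1, 355.2, 155.2]
ee_rot: [[-0.99, 0.143, 0.001], [0.143, 0.99, 0.001], [-0.001, 0.001, -1.0]]
ft_force: [0.8, 0.9, -1.2]
opening: 35.0
grip_force: 30.0
```

```bash
python3 - <<'E'
from h import *
b=cams.read_camera("scene");o=r.get_obs();print(o["eef_pos"],o["ft_force"])
cv2.imwrite("pics/s2c.png",cv2.resize(b[90:340,200:430],None,fx=2.3,fy=2.3))
print("capS scene",ray("scene",312,206.7,80))
E
```

```text
[553.27584441 355.46461803 155.51599287] [ 0.42875793  0.02678364 -0.58574572]
capS scene [390.07901945 170.84075133  80.        ]
```

View pics/s2c.png

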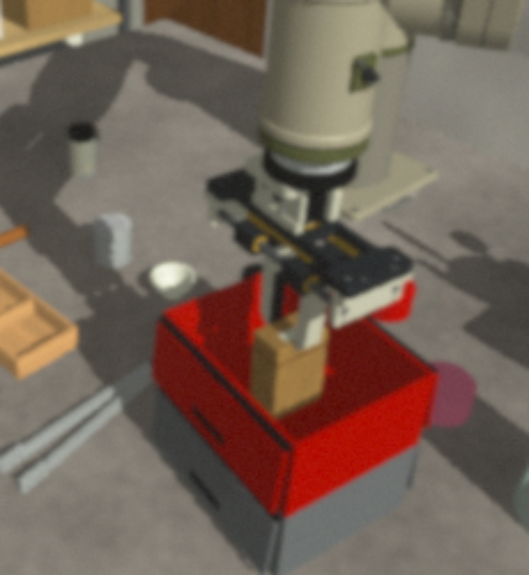

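The carton is inside the rim and clear of the walls (crop 290,370). About 15 mm remains to the floor.

Emit:
drive_tool([
  [[0, 0, 0, 5, 0, 0, 0], [0, 0, 0, 5, 0, 0, 0], [0, 0, 0, 4, 0, 0, 0], [0, 0, 0, 0, 0, 0, 0], [0, 0, 0, 0, 0, 0, 0]],
])

```text
time_s: 8.08
eef_pos: [552.4, 355.2, 139.6]
ee_rot: [[-0.99, 0.142, -0.0], [0.142, 0.99, -0.0], [0.0, -0.0, -1.0]]
ft_force: [0.4, 0.1, -1.5]
opening: 35.1
grip_force: 30.0
```

Emit:
drive_tool([
  [[0, 0, 0, 1, 0, 0, 0], [0, 0, 0, 1, 0, 0, 0], [0, 0, 0, 0, 0, 0, 0]],
])

```text
time_s: 8.33
eef_pos: [553.0, 355.5, 139.5]
ee_rot: [[-0.99, 0.142, 0.001], [0.142, 0.99, 0.001], [-0.001, 0.001, -1.0]]
ft_force: [-2.8, -0.9, 6.9]
opening: 34.9
grip_force: 30.0
```

Contact at the floor. Release and rise.

Emit:
drive_tool([
  [[0.75, 0, 0, 0, 0, 0, 0], [0.75, 0, 0, 0, 0, 0, 0], [0.75, 0, 0, 0, 0, 0, 0], [0.75, 0, 0, 0, 0, 0, 0], [0.75, 0, 0, 0, 0, 0, 0], [0.75, 0, 0, 0, 0, 0, 0], [0.75, 0, 0, -10, 0, 0, 0], [0.75, 0, 0, -30, 0, 0, 0], [0.75, 0, 0, -30, 0, 0, 0], [0.75, 0, 0, -30, 0, 0, 0], [0.75, 0, 0, -30, 0, 0, 0], [0.75, 0, 0, 0, 0, 0, 0]],
])

```text
time_s: 9.33
eef_pos: [555.1, 356.6, 277.6]
ee_rot: [[-0.99, 0.142, 0.01], [0.142, 0.99, 0.006], [-0.01, 0.007, -1.0]]
ft_force: [-0.0, 0.9, 1.2]
opening: 69.5
grip_force: 0.0
```

```bash
python3 - <<'E'
from h import *
b=cams.read_camera("scene");a=cams.read_camera("top");o=r.get_obs();print(o["eef_pos"],o["opening"])
cv2.imwrite("pics/t3c.png",np.hstack([cv2.resize(b[90:340,200:430],None,fx=1.6,fy=1.6),cv2.resize(a[90:290,60:280],None,fx=1.9,fy=2)]))
x,y=553,355.5
# tall jar (333,-275.5): clamp line tangential; tray bay A (+y) (641,24), bay B (647,-58)
chain((553,355,270,171.8),[("over tallJar",333,-275.5,270,100),("down",333,-275.5,66,100),("up",333,-275.5,180,100),("bay -y",647,-58,180,94),("down",647,-58,71,94),("up",647,-58,180,94),("shortjar",421,201.5,180,82),("dn",421,201.5,42,82),("up",421,201.5,140,82),("bay+y",641,24,140,94)])
E
```

```text
[553.66248997 355.83390281 271.1841661 ] 69.47973209834669
over tallJar: az 1.253 then t -582.7 -326.1 0.0
down: az -0.000 then t 0.0 0.0 204.0
up: az -0.000 then t 0.0 0.0 -114.0
bay -y: az 0.105 then t 195.1 328.4 0.0
down: az -0.000 then t 0.0 0.0 109.0
up: az -0.000 then t 0.0 0.0 -109.0
shortjar: az 0.209 then t 225.5 -259.9 0.0
dn: az -0.000 then t 0.0 0.0 138.0
up: az -0.000 then t 0.0 0.0 -98.0
bay+y: az -0.209 then t -192.4 207.1 0.0
```

View pics/t3c.png

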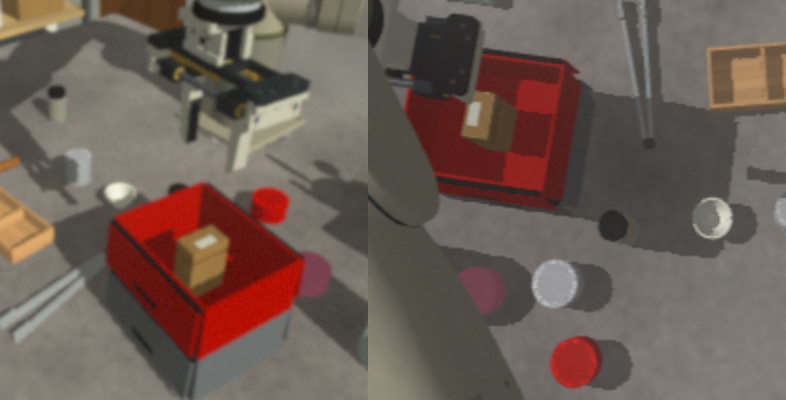

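The carton stands upright in the red caddy (left crop 200,260; right 490,115). Next the short jar.

Emit:
drive_tool([
  [[0.75, 0, 0, 0, 0, 0, 0.125], [0.75, 0, 0, 0, 0, 0, 0.125], [0.75, 0, 0, 0, 0, 0, 0.125], [0.75, 0, 0, 0, 0, 0, 0.125], [0.75, 0, 0, 0, 0, 0, 0.125], [0.75, 0, 0, 0, 0, 0, 0.125], [0.75, 0, 0, 0, 0, 0, 0.125], [0.75, 0, 0, 0, 0, 0, 0.125], [0.75, 0, 0, 0, 0, 0, 0.125], [0.75, 0, 0, 0, 0, 0, 0.125], [0.75, 0, 0, 0, 0, 0, 0.125], [0.75, 0, 0, 0, 0, 0, 0.125]],
])

```text
time_s: 10.43
eef_pos: [551.8, 354.8, 266.1]
ee_rot: [[0.078, 0.997, -0.003], [0.997, -0.078, -0.001], [-0.002, -0.003, -1.0]]
ft_force: [0.3, 0.4, -0.7]
opening: 69.6
grip_force: 0.0
```

Emit:
drive_tool([
  [[0.75, 0, 0, 0, 0, 0, 0.067], [0.75, -28.5, -18.3, 0, 0, 0, 0], [0.75, -28.5, -18.3, 0, 0, 0, 0], [0.75, -28.5, -18.3, 0, 0, 0, 0], [0.75, -28.5, -18.3, 0, 0, 0, 0], [0.75, -28.5, -18.3, 0, 0, 0, 0], [0.75, -28.5, -18.3, 0, 0, 0, 0], [0.75, 0, 0, 0, 0, 0, 0], [0.75, 0, 0, 0, 0, 0, 0], [0.75, 0, 0, 0, 0, 0, 0], [0.75, 0, 0, 0, 0, 0, 0]],
])

```text
time_s: 11.35
eef_pos: [420.5, 201.6, 267.6]
ee_rot: [[0.138, 0.99, -0.001], [0.99, -0.138, -0.0], [-0.0, -0.001, -1.0]]
ft_force: [-0.2, -0.3, -0.1]
opening: 69.4
grip_force: 0.0
```

Emit:
drive_tool([
  [[0.75, 0, 0, 20, 0, 0, 0], [0.75, 0, 0, 35, 0, 0, 0], [0.75, 0, 0, 35, 0, 0, 0], [0.75, 0, 0, 35, 0, 0, 0], [0.75, 0, 0, 30, 0, 0, 0], [0.75, 0, 0, 25, 0, 0, 0], [0.75, 0, 0, 20, 0, 0, 0], [0.75, 0, 0, 15, 0, 0, 0], [0.75, 0, 0, 7, 0, 0, 0], [0.75, 0, 0, 3, 0, 0, 0], [0.75, 0, 0, 0, 0, 0, 0], [0.3, 0, 0, 0, 0, 0, 0]],
])

```text
time_s: 12.35
eef_pos: [420.9, 201.6, 43.9]
ee_rot: [[0.138, 0.99, 0.001], [0.99, -0.138, 0.0], [0.001, 0.001, -1.0]]
ft_force: [0.1, 1.1, 0.1]
opening: 66.2
grip_force: 0.0
```

Emit:
drive_tool([
  [[0.3, 0, 0, 0, 0, 0, 0], [0.3, 0, 0, 0, 0, 0, 0], [0.3, 0, 0, 0, 0, 0, 0], [0.3, 0, 0, 0, 0, 0, 0], [0.3, 0, 0, 0, 0, 0, 0], [0.3, 0, 0, 0, 0, 0, 0]],
])

```text
time_s: 12.85
eef_pos: [420.6, 201.3, 43.6]
ee_rot: [[0.139, 0.99, 0.001], [0.99, -0.139, 0.0], [0.001, 0.001, -1.0]]
ft_force: [-0.1, 0.1, 3.6]
opening: 41.0
grip_force: 30.0
```

Emit:
drive_tool([
  [[0.3, 0, 0, -10, 0, 0, 0], [0.3, 0, 0, -30, 0, 0, 0], [0.3, 0, 0, -35, 0, 0, 0], [0.3, 0, 0, -25, 0, 0, 0], [0.3, -18.1, 30.4, 0, 0, 0, 0], [0.3, -18.1, 30.4, 0, 0, 0, 0], [0.3, -18.1, 30.4, 0, 0, 0, 0], [0.3, -18.1, 30.4, 0, 0, 0, 0], [0.3, -18.1, 30.4, 0, 0, 0, 0], [0.3, -18.1, 30.4, 0, 0, 0, 0], [0.3, -18.1, 30.4, 0, 0, 0, 0], [0.3, -18.1, 30.4, 0, 0, 0, 0]],
])

```text
time_s: 13.85
eef_pos: [641.9, 22.6, 143.2]
ee_rot: [[0.139, 0.99, -0.0], [0.99, -0.139, 0.0], [-0.0, -0.0, -1.0]]
ft_force: [-0.4, 1.0, -0.7]
opening: 40.7
grip_force: 30.0
```

Emit:
drive_tool([
  [[0.3, 0, 0, 0, 0, 0, 0], [0.3, 0, 0, 0, 0, 0, 0], [0.3, 0, 0, 0, 0, 0, 0]],
])

```text
time_s: 14.1
eef_pos: [640.4, 24.2, 142.8]
ee_rot: [[0.139, 0.99, -0.001], [0.99, -0.139, 0.0], [0.0, -0.001, -1.0]]
ft_force: [0.2, 0.4, -1.0]
opening: 40.9
grip_force: 30.0
```

```bash
python3 - <<'E'
from h import *
b=cams.read_camera("scene");o=r.get_obs();print(o["eef_pos"],o["opening"],o["ft_force"])
C=[]
# tray rim corners in s0c crop
for x,y in((97,233),(165,190),(267,268),(195,322)):
    print(np.round(ray("scene",140+x/2.85,140+y/2.85,30)[:2]))
cv2.imwrite("pics/s4c.png",cv2.resize(b[130:280,130:330],None,fx=3,fy=3))
E
```

```text
[640.27512945  24.61770564 143.16115984] 40.56327342340156 [-0.65032182 -0.21428484 -0.4528761 ]
[700. -78.]
[609. -98.]
[599.  76.]
[693.  95.]
```

View pics/s4c.png

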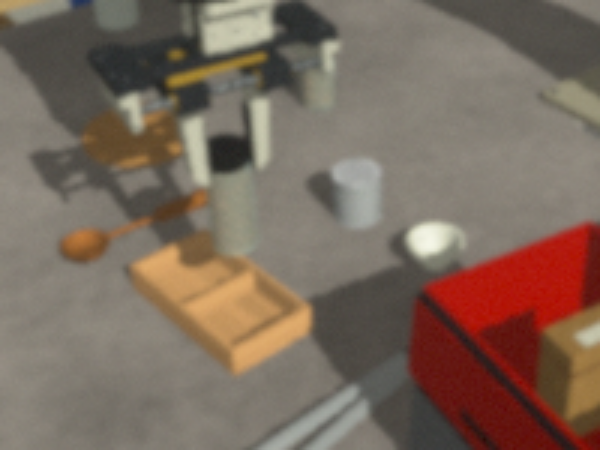

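The jar hangs upright above the tray (crop 232,200). My hand-picked scene corners disagree with the top view by about 15 mm in y, so I'll check with masks.

```bash
python3 - <<'E'
from h import *
for n,win in (("scene",(170,200,238,258)),("top",(232,100,306,155))):
    a=cv2.imread(f"pics/{n}0.png");h,s,v=[x.astype(int) for x in cv2.split(cv2.cvtColor(a,cv2.COLOR_BGR2HSV))]
    c=blob((s>85)&(h>5)&(h<25)&(v>60),*win);P=cv2.approxPolyDP(cv2.convexHull(c),2.5,True)[:,0]
    print(n,P.tolist(),cv2.boundingRect(c))
    t=np.radians(3.7);B=np.array([proj(n,(644+x*np.cos(t)-y*np.sin(t),-16.5+x*np.sin(t)+y*np.cos(t),z)) for x in(-45,45) for y in(-85,85) for z in(0,30)])
    print(B.min(0),B.max(0)-B.min(0)); print(np.round(B[1::2]).tolist())
E
```

```text
scene [[173, 218], [198, 206], [233, 231], [234, 238], [207, 254], [175, 226]] (173, 206, 62, 49)
[172.52684405 205.18668003] [60.87849448 49.55049733]
[[198.0, 205.0], [233.0, 231.0], [173.0, 218.0], [207.0, 247.0]]
top [[296, 110], [297, 141], [241, 145], [238, 114]] (238, 110, 62, 36)
[237.98717029 109.11061295] [61.17265067 36.96560614]
[[299.0, 139.0], [240.0, 144.0], [297.0, 109.0], [238.0, 113.0]]
```

Emit:
drive_tool([
  [[0.3, 0, 0, 20, 0, 0, 0], [0.3, 0, 0, 25, 0, 0, 0], [0.3, 0, 0, 20, 0, 0, 0], [0.3, 0, 0, 15, 0, 0, 0], [0.3, 0, 0, 8, 0, 0, 0], [0.3, 0, 0, 4, 0, 0, 0], [0.3, 0, 0, 0, 0, 0, 0], [0.3, 0, 0, 0, 0, 0, 0]],
])

```text
time_s: 14.82
eef_pos: [641.5, 24.4, 52.4]
ee_rot: [[0.138, 0.99, 0.002], [0.99, -0.138, -0.0], [0.0, 0.002, -1.0]]
ft_force: [-0.1, -0.3, -0.4]
opening: 40.7
grip_force: 30.0
```

Emit:
drive_tool([
  [[0.3, 0, 0, 1, 0, 0, 0], [0.3, 0, 0, 1, 0, 0, 0], [0.3, 0, 0, 0, 0, 0, 0]],
])

```text
time_s: 15.07
eef_pos: [641.5, 24.0, 49.8]
ee_rot: [[0.139, 0.99, 0.001], [0.99, -0.139, -0.0], [0.0, 0.001, -1.0]]
ft_force: [-0.8, 0.6, -1.4]
opening: 40.9
grip_force: 30.0
```

Emit:
drive_tool([
  [[0.3, 0, 0, 1, 0, 0, 0], [0.3, 0, 0, 0.5, 0, 0, 0], [0.3, 0, 0, 0, 0, 0, 0]],
])

```text
time_s: 15.32
eef_pos: [641.6, 24.0, 48.7]
ee_rot: [[0.139, 0.99, 0.001], [0.99, -0.139, 0.0], [0.0, 0.001, -1.0]]
ft_force: [-2.1, 0.4, 3.7]
opening: 40.4
grip_force: 30.0
```

Emit:
drive_tool([
  [[0.75, 0, 0, 0, 0, 0, 0], [0.75, 0, 0, 0, 0, 0, 0], [0.75, 0, 0, 0, 0, 0, 0], [0.75, 0, 0, 0, 0, 0, 0], [0.75, 0, 0, 0, 0, 0, 0], [0.75, 0, 0, -10, 0, 0, 0], [0.75, 0, 0, -25, 0, 0, 0], [0.75, 0, 0, -35, 0, 0, 0], [0.75, 0, 0, -35, 0, 0, 0], [0.75, 0, 0, -30, 0, 0, 0], [0.75, 0, 0, -15, 0, 0, 0], [0.75, 0, 0, 0, 0, 0, 0]],
])

```text
time_s: 16.32
eef_pos: [643.9, 23.9, 204.5]
ee_rot: [[0.138, 0.99, 0.01], [0.99, -0.138, -0.0], [0.001, 0.009, -1.0]]
ft_force: [1.5, 0.2, 1.2]
opening: 69.8
grip_force: 0.0
```

Emit:
drive_tool([
  [[0.75, -30.8, -24, 0, 0, 0, 0], [0.75, -30.8, -24, 0, 0, 0, 0], [0.75, -30.8, -24, 0, 0, 0, 0], [0.75, -30.8, -24, 0, 0, 0, 0], [0.75, -30.8, -24, 0, 0, 0, 0], [0.75, -30.8, -24, 0, 0, 0, 0], [0.75, -30.8, -24, 0, 0, 0, 0], [0.75, -30.8, -24, 0, 0, 0, 0], [0.75, -30.8, -24, 0, 0, 0, 0], [0.75, -30.8, -24, 0, 0, 0, 0], [0.75, -30.8, -24, 0, 0, 0, 0], [0.75, 0, 0, 0, 0, 0, 0]],
])

```text
time_s: 17.32
eef_pos: [327.8, -278.8, 196.8]
ee_rot: [[0.145, 0.989, -0.003], [0.989, -0.145, -0.001], [-0.002, -0.002, -1.0]]
ft_force: [1.0, 0.5, 0.4]
opening: 69.8
grip_force: 0.0
```

Emit:
drive_tool([
  [[0.75, 0, 0, 0, 0, 0, 0], [0.75, 0, 0, 0, 0, 0, 0]],
])

```text
time_s: 17.48
eef_pos: [332.5, -274.6, 197.0]
ee_rot: [[0.14, 0.99, -0.0], [0.99, -0.14, 0.001], [0.001, -0.0, -1.0]]
ft_force: [0.2, 1.3, -0.6]
opening: 69.6
grip_force: 0.0
```

```bash
python3 - <<'E'
from h import *
b=cams.read_camera("scene");a=cams.read_camera("top");o=r.get_obs();print(o["eef_pos"],o["opening"])
cv2.imwrite("pics/t5c.png",np.hstack([cv2.resize(b[100:280,140:340],None,fx=2,fy=2),cv2.resize(a[90:270,230:430],None,fx=2,fy=2)]))
E
```

```text
[ 333.25047767 -273.94235434  197.15778181] 69.64024483979354
```

View pics/t5c.png

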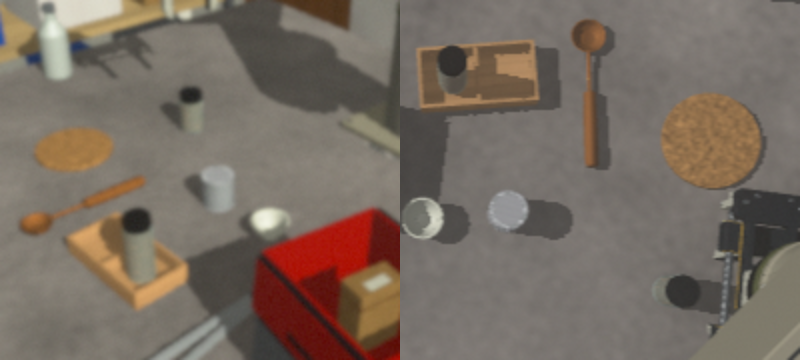

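The jar in the tray looks to be the tall one: 41 mm grip, and taller in the view. So the remaining jar is the short one, and its cap plane moves the estimate to (333,-283). I shift 9 mm and descend.

Emit:
drive_tool([
  [[0.75, -9, 0, 0, 0, 0, 0], [0.75, 0, 0, 20, 0, 0, 0], [0.75, 0, 0, 30, 0, 0, 0], [0.75, 0, 0, 30, 0, 0, 0], [0.75, 0, 0, 25, 0, 0, 0], [0.75, 0, 0, 20, 0, 0, 0], [0.75, 0, 0, 15, 0, 0, 0], [0.75, 0, 0, 10, 0, 0, 0], [0.75, 0, 0, 3, 0, 0, 0], [0.75, 0, 0, 0, 0, 0, 0], [0.75, 0, 0, 0, 0, 0, 0], [0.3, 0, 0, 0, 0, 0, 0]],
])

```text
time_s: 18.58
eef_pos: [332.2, -284.6, 45.8]
ee_rot: [[0.138, 0.99, 0.001], [0.99, -0.138, -0.002], [-0.001, 0.002, -1.0]]
ft_force: [-0.3, 0.0, -0.5]
opening: 66.3
grip_force: 0.0
```

Emit:
drive_tool([
  [[0.3, 0, 0, 0, 0, 0, 0], [0.3, 0, 0, 0, 0, 0, 0], [0.3, 0, 0, 0, 0, 0, 0], [0.3, 0, 0, 0, 0, 0, 0], [0.3, 0, 0, 0, 0, 0, 0], [0.3, 0, 0, 0, 0, 0, 0]],
])

```text
time_s: 19.08
eef_pos: [331.3, -283.9, 44.6]
ee_rot: [[0.139, 0.99, 0.0], [0.99, -0.139, -0.0], [-0.0, 0.0, -1.0]]
ft_force: [0.2, 0.1, 0.1]
opening: 29.2
grip_force: 0.0
```

The grip closed on nothing. Look.

```bash
python3 - <<'E'
from h import *
b=cams.read_camera("scene");a=cams.read_camera("top");o=r.get_obs();print(o["eef_pos"],o["opening"])
cv2.imwrite("pics/t6c.png",np.hstack([cv2.resize(b[60:190,200:320],None,fx=3,fy=3),cv2.resize(a[200:330,330:450],None,fx=3,fy=3)]))
E
```

```text
[ 331.27617843 -283.86921609   44.53030284] 28.1840602506531
```

View pics/t6c.png

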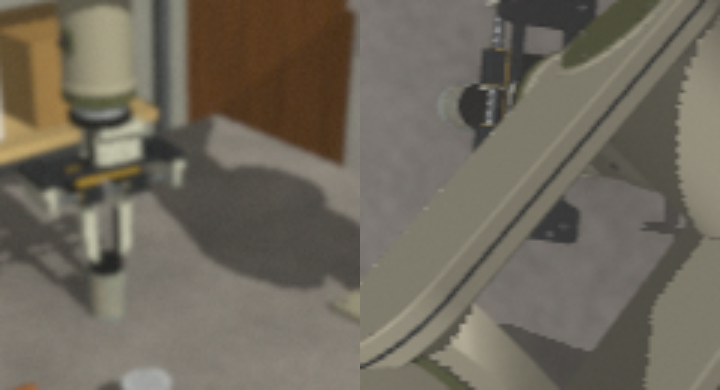

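```bash
python3 - <<'E'
from h import *
for n,win in(("top",(350,222,386,250)),("scene",(225,136,248,160))):
    a=cv2.imread(f"pics/{n}0.png");v=a.max(2).astype(int)
    c=blob(v<62,*win);print(n,cv2.boundingRect(c))
    x,y,w,h=cv2.boundingRect(c)
    for z in(71,96):print(z,np.round(ray(n,x+(w-1)/2,y+(h-1)/2,z)))
a=cv2.imread("pics/top0.png");print(a[236,350:364].tolist())
print("base z0",ray("top",364,236,0))
t=[cams.camera_params(n) for n in("top","scene")];print([np.round(proj("scene",(333,-275.5,z))) for z in(105,0)],[np.round(proj("scene",(333,-283,z))) for z in(80,0)])
# small tin, broad
E
```

```text
top (363, 228, 17, 16)
71 [ 333. -283.   71.]
96 [ 333. -275.   96.]
scene (230, 144, 10, 7)
71 [ 335. -283.   71.]
96 [ 362. -243.   96.]
[[112, 116, 122], [112, 117, 122], [109, 114, 119], [111, 115, 119], [110, 115, 119], [110, 115, 120], [122, 129, 127], [123, 132, 130], [111, 121, 121], [110, 120, 119], [111, 122, 122], [112, 122, 123], [93, 101, 100], [55, 57, 57]]
base z0 [ 331.07297096 -284.1814136     0.        ]
[array([236., 139.]), array([237., 164.])] [array([235., 145.]), array([236., 163.])]
```

```bash
python3 - <<'E'
from h import *
o=r.get_obs();p=o["eef_pos"];R=o["ee_rot"]
for n in("scene","top"):
    print(n,"tcp",np.round(proj(n,p),1),"body base ends",[np.round(proj(n,p-84*R[:,2]+s*94*R[:,1])) for s in(-1,1)],"fingers",[np.round(proj(n,p-z*R[:,2]+s*22*R[:,1])) for s in(-1,1) for z in (0,60)])
for n,w in(("top",(350,222,386,250)),("scene",(225,136,248,160))):
    a=cams.read_camera(n);v=a.max(2).astype(int);print(n,cv2.boundingRect(blob(v<62,*w)))
    cv2.imwrite(f"pics/{n}7.png",a)
print(R,o["qpos"])
b=cv2.imread("pics/scene7.png");cv2.imwrite("pics/s7c.png",cv2.resize(b[90:175,200:290],(635,600),interpolation=cv2.INTER_NEAREST))
E
```

```text
scene tcp [235.4 152.9] body base ends [array([257., 127.]), array([211., 138.])] fingers [array([241., 151.]), array([240., 137.]), array([230., 154.]), array([229., 140.])]
top tcp [368.5 236. ] body base ends [array([375., 275.]), array([382., 199.])] fingers [array([368., 244.]), array([375., 245.]), array([369., 228.]), array([376., 228.])]
top (363, 228, 11, 20)
scene (230, 143, 10, 8)
[[ 1.38592782e-01  9.90349454e-01 -5.27003329e-06]
 [ 9.90349453e-01 -1.38592782e-01  3.34097777e-05]
 [ 3.23569665e-05 -9.84952862e-06 -9.99999999e-01]] [-8.26133278e-01 -2.13343573e-01  2.07994183e+00  1.96194052e-05
  1.27502254e+00 -6.87098654e-01]
```

View pics/s7c.png

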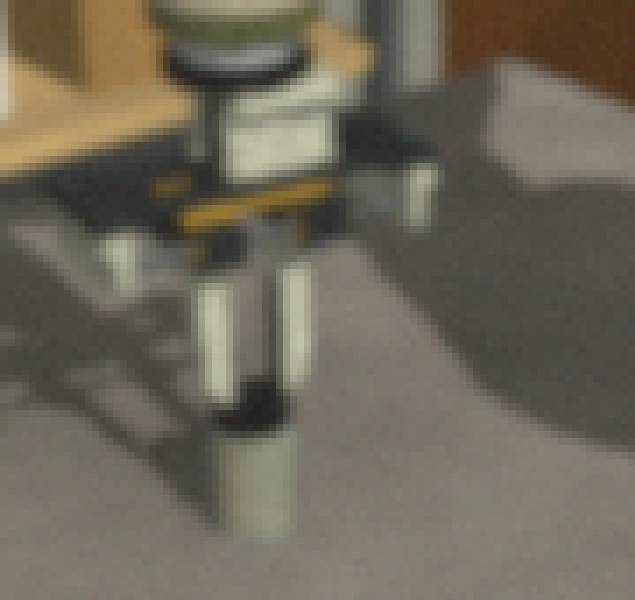

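```bash
python3 - <<'E'
from h import *
a=cv2.imread("pics/top7.png");cv2.imwrite("pics/t7c.png",cv2.resize(a[205:270,345:410],(600,600),interpolation=cv2.INTER_NEAREST))
# carton hold at t=7.6 (s2c): tcp 553.2,355.3,155.5
for z in (155.5,175.5,185.5,195): print(z,np.round((proj("scene",(553.2+.143*27,355.3+.99*27,z))-[200,90])*2.3))
for z in (109.5,194.5):print("carton near face",z,np.round((proj("scene",(549+.143*18,356+.99*18,z))-[200,90])*2.3))
E
```

```text
155.5 [302. 378.]
175.5 [305. 361.]
185.5 [306. 353.]
195 [307. 345.]
carton near face 109.5 [295. 405.]
carton near face 194.5 [304. 338.]
```

View pics/t7c.png

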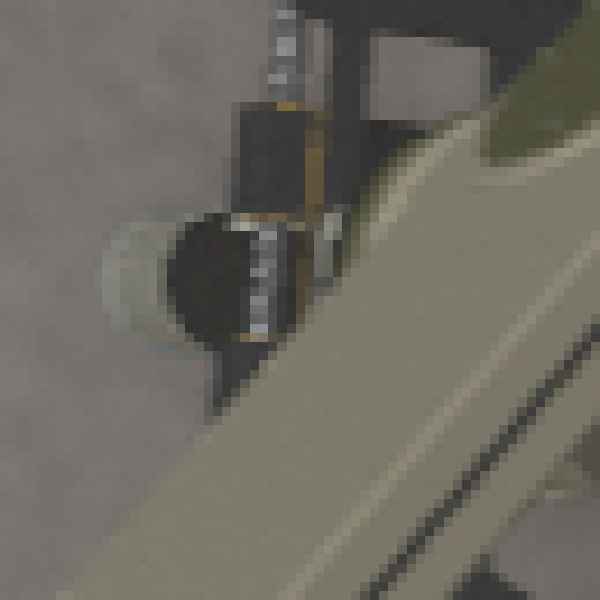

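```bash
python3 - <<'E'
from h import *
y=np.array([.142,.99])
for z in(271,290,300,310,320):
    print(z,[np.round(proj("scene",(*(np.array([553.7,355.8])+s*43*y),z)),1) for s in(1,-1)], "obs (348,196) (320.6,178.8)")
y=np.array([.99,-.139])
for z in(44.5,60,70,80,90):
    print(z,[np.round(proj("scene",(*(np.array([331.3,-283.9])+s*22*y),z)),1) for s in(1,-1)], "obs (231.2,146.4) (241.4,144.5)")
E
```

```text
271 [array([343.3, 215.3]), array([315.2, 193.4])] obs (348,196) (320.6,178.8)
290 [array([344.5, 207.3]), array([316. , 185.7])] obs (348,196) (320.6,178.8)
300 [array([345.2, 203. ]), array([316.4, 181.6])] obs (348,196) (320.6,178.8)
310 [array([345.9, 198.6]), array([316.8, 177.4])] obs (348,196) (320.6,178.8)
320 [array([346.6, 194.1]), array([317.2, 173.2])] obs (348,196) (320.6,178.8)
44.5 [array([230.2, 154.4]), array([240.5, 151.5])] obs (231.2,146.4) (241.4,144.5)
60 [array([230. , 150.7]), array([240.4, 147.8])] obs (231.2,146.4) (241.4,144.5)
70 [array([229.9, 148.3]), array([240.3, 145.5])] obs (231.2,146.4) (241.4,144.5)
80 [array([229.7, 145.9]), array([240.2, 143.1])] obs (231.2,146.4) (241.4,144.5)
90 [array([229.6, 143.5]), array([240.1, 140.7])] obs (231.2,146.4) (241.4,144.5)
```

The visible fingertips sit about 37 mm above the reported TCP. This explains the shallow carton grip and the miss on the 80 mm jar. I'll correct every height by -37 mm from here: reopen, then go 36 mm lower.

Emit:
drive_tool([
  [[0.75, 0, 0, 0, 0, 0, 0], [0.75, 0, 0, 0, 0, 0, 0], [0.75, 0, 0, 0, 0, 0, 0], [0.75, 0, 0, 0, 0, 0, 0], [0.75, 0, 0, 0, 0, 0, 0], [0.75, 0, 0, 0, 0, 0, 0], [0.75, 2, 2, 5, 0, 0, 0], [0.75, 0, 0, 8, 0, 0, 0], [0.75, 0, 0, 8, 0, 0, 0], [0.75, 0, 0, 5, 0, 0, 0], [0.75, 0, 0, 5, 0, 0, 0], [0.75, 0, 0, 0, 0, 0, 0]],
])

```text
time_s: 20.28
eef_pos: [332.7, -281.2, 11.9]
ee_rot: [[0.139, 0.99, -0.002], [0.99, -0.139, 0.002], [0.002, -0.002, -1.0]]
ft_force: [0.6, -1.0, -0.5]
opening: 69.4
grip_force: 0.0
```

Emit:
drive_tool([
  [[0.3, 0, 0, 0, 0, 0, 0], [0.3, 0, 0, 0, 0, 0, 0], [0.3, 0, 0, 0, 0, 0, 0], [0.3, 0, 0, 0, 0, 0, 0], [0.3, 0, 0, 0, 0, 0, 0], [0.3, 0, 0, 0, 0, 0, 0], [0.3, 0, 0, 0, 0, 0, 0]],
])

```text
time_s: 20.87
eef_pos: [333.8, -282.4, 13.9]
ee_rot: [[0.139, 0.99, 0.001], [0.99, -0.139, -0.001], [-0.0, 0.001, -1.0]]
ft_force: [-0.6, 0.8, 1.5]
opening: 43.0
grip_force: 30.0
```

Emit:
drive_tool([
  [[0.3, 0, 0, -10, 0, 0, 0], [0.3, 0, 0, -30, 0, 0, 0], [0.3, 0, 0, -35, 0, 0, 0], [0.3, 0, 0, -35, 0, 0, 0], [0.3, 0, 0, -20, 0, 0, 0], [0.3, 26.5, 27.9, 0, 0, 0, 0], [0.3, 26.5, 27.9, 0, 0, 0, 0], [0.3, 26.5, 27.9, 0, 0, 0, 0], [0.3, 26.5, 27.9, 0, 0, 0, 0], [0.3, 26.5, 27.9, 0, 0, 0, 0], [0.3, 26.5, 27.9, 0, 0, 0, 0], [0.3, 26.5, 27.9, 0, 0, 0, 0]],
])

```text
time_s: 21.87
eef_pos: [553.8, -123.9, 144.0]
ee_rot: [[0.138, 0.99, -0.0], [0.99, -0.138, -0.0], [-0.0, -0.0, -1.0]]
ft_force: [-0.8, -1.9, -0.9]
opening: 43.0
grip_force: 30.0
```

Emit:
drive_tool([
  [[0.3, 26.5, 27.9, 0, 0, 0, 0], [0.3, 26.5, 27.9, 0, 0, 0, 0], [0.3, 26.5, 27.9, 0, 0, 0, 0], [0.3, 0, 0, 0, 0, 0, 0], [0.3, 0, 0, 0, 0, 0, 0], [0.3, 0, 0, 0, 0, 0, 0]],
])

```text
time_s: 22.37
eef_pos: [646.0, -58.4, 143.3]
ee_rot: [[0.138, 0.99, -0.001], [0.99, -0.138, -0.0], [-0.0, -0.001, -1.0]]
ft_force: [-0.0, 0.7, -1.5]
opening: 43.2
grip_force: 30.0
```

Descend 122 to about 21, then feel for the floor at about 19.

Emit:
drive_tool([
  [[0.3, 0, 0, 20, 0, 0, 0], [0.3, 0, 0, 30, 0, 0, 0], [0.3, 0, 0, 25, 0, 0, 0], [0.3, 0, 0, 20, 0, 0, 0], [0.3, 0, 0, 15, 0, 0, 0], [0.3, 0, 0, 8, 0, 0, 0], [0.3, 0, 0, 3, 0, 0, 0], [0.3, 0, 0, 0, 0, 0, 0], [0.3, 0, 0, 1, 0, 0, 0], [0.3, 0, 0, 0, 0, 0, 0]],
])

```text
time_s: 23.2
eef_pos: [647.6, -58.8, 23.3]
ee_rot: [[0.139, 0.99, 0.002], [0.99, -0.139, -0.0], [-0.0, 0.003, -1.0]]
ft_force: [0.7, -0.0, -1.3]
opening: 42.9
grip_force: 30.0
```

Emit:
drive_tool([
  [[0.3, 0, 0, 1, 0, 0, 0], [0.3, 0, 0, 0.5, 0, 0, 0], [0.3, 0, 0, 0, 0, 0, 0]],
])

```text
time_s: 23.45
eef_pos: [646.9, -58.4, 20.4]
ee_rot: [[0.138, 0.99, 0.001], [0.99, -0.138, -0.0], [-0.0, 0.001, -1.0]]
ft_force: [-0.5, 0.3, -0.3]
opening: 43.2
grip_force: 30.0
```

Emit:
drive_tool([
  [[0.3, 0, 0, 1, 0, 0, 0], [0.3, 0, 0, 0.5, 0, 0, 0], [0.3, 0, 0, 0, 0, 0, 0]],
])

```text
time_s: 23.7
eef_pos: [646.8, -58.3, 19.0]
ee_rot: [[0.138, 0.99, 0.0], [0.99, -0.138, -0.0], [-0.0, 0.0, -1.0]]
ft_force: [-2.0, 0.8, 3.0]
opening: 43.4
grip_force: 30.0
```

Emit:
drive_tool([
  [[0.75, 0, 0, 0, 0, 0, 0], [0.75, 0, 0, 0, 0, 0, 0], [0.75, 0, 0, 0, 0, 0, 0], [0.75, 0, 0, 0, 0, 0, 0], [0.75, 0, 0, 0, 0, 0, 0], [0.75, 0, 0, -10, 0, 0, 0], [0.75, 0, 0, -25, 0, 0, 0], [0.75, 0, 0, -35, 0, 0, 0], [0.75, 0, 0, -35, 0, 0, 0], [0.75, 0, 0, -35, 0, 0, 0], [0.75, 0, 0, -35, 0, 0, 0], [0.75, 0, 0, 0, 0, 0, 0]],
])

```text
time_s: 24.7
eef_pos: [650.9, -59.1, 204.6]
ee_rot: [[0.139, 0.99, 0.014], [0.99, -0.139, -0.002], [-0.0, 0.014, -1.0]]
ft_force: [0.8, -0.2, 0.5]
opening: 69.8
grip_force: 0.0
```

Emit:
drive_tool([
  [[1, 0, 0, 0, 0, 0, 0.125], [1, 0, 0, 0, 0, 0, 0.125], [1, 0, 0, 0, 0, 0, 0.125], [1, 0, 0, 0, 0, 0, 0.125], [1, 0, 0, 0, 0, 0, 0.125], [1, 0, 0, 0, 0, 0, 0.125], [1, 0, 0, 0, 0, 0, 0.125], [1, 0, 0, 0, 0, 0, 0.033], [1, 0, 0, 0, 0, 0, 0]],
])

```text
time_s: 25.45
eef_pos: [646.6, -58.4, 194.1]
ee_rot: [[0.867, 0.499, 0.001], [0.499, -0.867, -0.0], [0.0, 0.0, -1.0]]
ft_force: [-0.2, 0.2, 0.2]
opening: 93.1
grip_force: 0.0
```

Emit:
drive_tool([
  [[1, -7.2, -38, 0, 0, 0, 0], [1, -7.2, -38, 0, 0, 0, 0], [1, -7.2, -38, 0, 0, 0, 0], [1, -7.2, -38, 0, 0, 0, 0], [1, -7.2, -38, 0, 0, 0, 0], [1, -7.2, -38, 0, 0, 0, 0], [1, -7.2, -38, 0, 0, 0, 0], [1, -7.2, -38, 0, 0, 0, 0], [1, -7.2, -38, 0, 0, 0, 0], [1, -7.2, -38, 0, 0, 0, 0], [1, -7.2, -38, 0, 0, 0, 0], [1, -7.2, -38, 0, 0, 0, 0]],
])

```text
time_s: 26.45
eef_pos: [342.4, 294.4, 194.2]
ee_rot: [[0.865, 0.502, 0.001], [0.502, -0.865, 0.001], [0.001, -0.0, -1.0]]
ft_force: [-0.0, 0.7, -0.2]
opening: 92.7
grip_force: 0.0
```

Emit:
drive_tool([
  [[1, 0, 0, 0, 0, 0, 0], [1, 0, 0, 0, 0, 0, 0], [1, 0, 0, 0, 0, 0, 0]],
])

```text
time_s: 26.7
eef_pos: [343.9, 293.2, 193.9]
ee_rot: [[0.865, 0.502, 0.001], [0.502, -0.865, -0.0], [0.001, 0.0, -1.0]]
ft_force: [-0.1, 0.1, -0.1]
opening: 93.0
grip_force: 0.0
```

```bash
python3 - <<'E'
from h import *
b=cams.read_camera("scene");a=cams.read_camera("top");o=r.get_obs();print(o["eef_pos"],o["ee_rot"][:,0],o["opening"])
cv2.imwrite("pics/s8.png",b);cv2.imwrite("pics/top8.png",a)
R=o["ee_rot"];p=o["eef_pos"]
y=R[:2,1]
# tips expected at opening 93, z+37
print([np.round(proj("scene",(*(p[:2]+s*55*y),p[2]+37)),1) for s in(1,-1)],[np.round(proj("top",(*(p[:2]+s*55*y),p[2]+37)),1) for s in(1,-1)])
cv2.imwrite("pics/s8c.png",np.hstack([cv2.resize(b[60:260,280:420],None,fx=2.5,fy=2.5),cv2.resize(a[90:290,75:255],None,fx=2.4,fy=2.5)]))
E
```

```text
[344.55889229 292.43177651 193.68972917] [8.66329730e-01 4.99472438e-01 2.85291172e-04] 92.86788348872227
[array([342.7, 169.4]), array([388. , 177.5])] [array([154.7, 218.2]), array([111.7, 242.8])]
```

View pics/s8c.png

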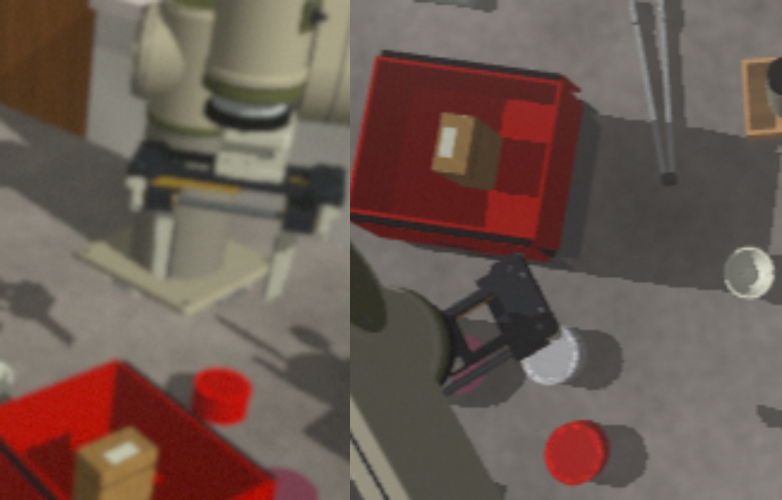

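The fingertips are where the 37 mm correction predicts (left crop 160,275 and 275,298). Descend over the broad tin.

Emit:
drive_tool([
  [[1, 0, 0, 20, 0, 0, 0], [1, 0, 0, 35, 0, 0, 0], [1, 0, 0, 35, 0, 0, 0], [1, 0, 0, 30, 0, 0, 0], [1, 0, 0, 25, 0, 0, 0], [1, 0, 0, 20, 0, 0, 0], [1, 0, 0, 10, 0, 0, 0], [1, 0, 0, 0, 0, 0, 0], [1, 0, 0, 10, 0, 0, 0], [1, 0, 0, 10, 0, 0, 0], [1, 0, 0, 0, 0, 0, 0], [1, 0, 0, 0, 0, 0, 0]],
])

```text
time_s: 27.8
eef_pos: [343.7, 293.2, -1.4]
ee_rot: [[0.866, 0.5, -0.0], [0.5, -0.866, -0.0], [-0.0, 0.0, -1.0]]
ft_force: [0.7, -0.4, 0.9]
opening: 92.9
grip_force: 0.0
```

Emit:
drive_tool([
  [[1, 0, 0, 6, 0, 0, 0], [1, 0, 0, 6, 0, 0, 0], [1, 0, 0, 6, 0, 0, 0], [1, 0, 0, 5, 0, 0, 0], [1, 0, 0, 2, 0, 0, 0], [1, 0, 0, 0, 0, 0, 0]],
])

```text
time_s: 28.3
eef_pos: [343.0, 292.9, -27.4]
ee_rot: [[0.866, 0.5, -0.001], [0.5, -0.866, -0.001], [-0.002, 0.0, -1.0]]
ft_force: [-0.2, 0.8, 0.8]
opening: 93.1
grip_force: 0.0
```

Emit:
drive_tool([
  [[0.6, 0, 0, 0, 0, 0, 0], [0.6, 0, 0, 0, 0, 0, 0], [0.6, 0, 0, 0, 0, 0, 0], [0.6, 0, 0, 0, 0, 0, 0], [0.6, 0, 0, 0, 0, 0, 0], [0.6, 0, 0, 0, 0, 0, 0]],
])

```text
time_s: 28.8
eef_pos: [344.0, 293.3, -26.2]
ee_rot: [[0.866, 0.5, 0.001], [0.5, -0.866, 0.0], [0.001, 0.0, -1.0]]
ft_force: [0.2, -0.9, 1.5]
opening: 65.7
grip_force: 30.0
```

Emit:
drive_tool([
  [[0.6, 0, 0, -10, 0, 0, 0], [0.6, 0, 0, -30, 0, 0, 0], [0.6, 0, 0, -35, 0, 0, 0], [0.6, 0, 0, -30, 0, 0, 0], [0.6, 0, 0, -15, 0, 0, 0], [0.6, -4.3, 19.4, 0, 0, 0, 0], [0.6, -8.6, 38.7, 0, 0, 0, 0], [0.6, -8.6, 38.7, 0, 0, 0, 0], [0.6, -8.6, 38.7, 0, 0, 0, 0], [0.6, -8.6, 38.7, 0, 0, 0, 0], [0.6, -8.6, 38.7, 0, 0, 0, 0], [0.6, -8.6, 38.7, 0, 0, 0, 0]],
])

```text
time_s: 29.8
eef_pos: [421.1, 45.7, 94.2]
ee_rot: [[0.866, 0.5, 0.001], [0.5, -0.866, 0.0], [0.001, 0.0, -1.0]]
ft_force: [0.7, 0.8, -2.4]
opening: 65.7
grip_force: 30.0
```

Emit:
drive_tool([
  [[0.6, -8.6, 38.7, 0, 0, 0, 0], [0.6, -8.6, 38.7, 0, 0, 0, 0], [0.6, -8.6, 38.7, 0, 0, 0, 0], [0.6, -8.6, 38.7, 0, 0, 0, 0], [0.6, -8.6, 38.7, 0, 0, 0, 0], [0.6, -8.6, 38.7, 0, 0, 0, 0], [0.6, -8.6, 38.7, 0, 0, 0, 0], [0.6, -8.6, 38.7, 0, 0, 0, 0], [0.6, -8.6, 38.7, 0, 0, 0, 0], [0.6, -8.6, 38.7, 0, 0, 0, 0], [0.6, -4.3, 19.4, 0, 0, 0, 0], [0.6, 0, 0, 0, 0, 0, 0]],
])

```text
time_s: 30.8
eef_pos: [546.1, -354.0, 93.6]
ee_rot: [[0.868, 0.497, 0.0], [0.497, -0.868, -0.001], [-0.001, 0.001, -1.0]]
ft_force: [0.2, -1.3, -1.8]
opening: 65.2
grip_force: 30.0
```

Emit:
drive_tool([
  [[0.6, 0, 0, 0, 0, 0, 0], [0.6, 0, 0, 0, 0, 0, 0], [0.6, 0, 0, 0, 0, 0, 0]],
])

```text
time_s: 31.05
eef_pos: [546.0, -348.3, 93.5]
ee_rot: [[0.865, 0.501, -0.001], [0.501, -0.865, 0.001], [-0.0, -0.001, -1.0]]
ft_force: [0.4, -0.1, -2.7]
opening: 65.6
grip_force: 30.0
```

Emit:
drive_tool([
  [[0.6, 0, 2, 0, 0, 0, 0], [0.6, 0, 0, 20, 0, 0, 0], [0.6, 0, 0, 30, 0, 0, 0], [0.6, 0, 0, 25, 0, 0, 0], [0.6, 0, 0, 15, 0, 0, 0], [0.6, 0, 0, 10, 0, 0, 0], [0.6, 0, 0, 5, 0, 0, 0], [0.6, 0, 0, 0, 0, 0, 0], [0.6, 0, 0, 1, 0, 0, 0], [0.6, 0, 0, 0, 0, 0, 0]],
])

```text
time_s: 31.88
eef_pos: [548.3, -352.2, -10.7]
ee_rot: [[0.866, 0.5, 0.002], [0.5, -0.866, -0.002], [0.001, 0.002, -1.0]]
ft_force: [1.2, 0.2, -1.9]
opening: 65.5
grip_force: 30.0
```

Emit:
drive_tool([
  [[0.6, 0, 0, 1, 0, 0, 0], [0.6, 0, 0, 0.5, 0, 0, 0], [0.6, 0, 0, 0, 0, 0, 0]],
])

```text
time_s: 32.13
eef_pos: [547.5, -351.6, -13.4]
ee_rot: [[0.866, 0.5, 0.001], [0.5, -0.866, -0.001], [0.0, 0.001, -1.0]]
ft_force: [0.1, -0.1, -2.9]
opening: 65.4
grip_force: 30.0
```

Emit:
drive_tool([
  [[0.6, 0, 0, 1, 0, 0, 0], [0.6, 0, 0, 1, 0, 0, 0], [0.6, 0, 0, 0.5, 0, 0, 0], [0.6, 0, 0, 0, 0, 0, 0]],
])

```text
time_s: 32.47
eef_pos: [547.2, -351.5, -16.1]
ee_rot: [[0.866, 0.5, 0.0], [0.5, -0.866, -0.0], [-0.0, 0.0, -1.0]]
ft_force: [-2.0, 0.9, 1.8]
opening: 65.1
grip_force: 30.0
```

Emit:
drive_tool([
  [[1, 0, 0, 0, 0, 0, 0], [1, 0, 0, 0, 0, 0, 0], [1, 0, 0, 0, 0, 0, 0], [1, 0, 0, 0, 0, 0, 0], [1, 0, 0, 0, 0, 0, 0], [1, 0, 0, -8, 0, 0, 0], [1, 0, 0, -25, 0, 0, 0], [1, 0, 0, -35, 0, 0, 0], [1, 0, 0, -35, 0, 0, 0], [1, 0, 0, -30, 0, 0, 0], [1, 0, 0, -15, 0, 0, 0], [1, 0, 0, 0, 0, 0, 0]],
])

```text
time_s: 33.47
eef_pos: [550.0, -353.4, 138.4]
ee_rot: [[0.866, 0.5, 0.008], [0.5, -0.866, -0.006], [0.004, 0.009, -1.0]]
ft_force: [0.2, -0.6, -0.0]
opening: 93.2
grip_force: 0.0
```

Emit:
drive_tool([
  [[0.8, 7.4, -38.4, 0, 0, 0, 0], [0.8, 7.4, -38.4, 0, 0, 0, 0], [0.8, 7.4, -38.4, 0, 0, 0, 0], [0.8, 7.4, -38.4, 0, 0, 0, 0], [0.8, 7.4, -38.4, 0, 0, 0, 0], [0.8, 7.4, -38.4, 0, 0, 0, 0], [0.8, 7.4, -38.4, 0, 0, 0, 0], [0.8, 7.4, -38.4, 0, 0, 0, 0], [0.8, 0, 0, 0, 0, 0, 0], [0.8, 0, 0, 0, 0, 0, 0], [0.8, 0, 0, 0, 0, 0, 0], [0.8, 0, 0, 0, 0, 0, 0]],
])

```text
time_s: 34.47
eef_pos: [445.0, -56.6, 131.3]
ee_rot: [[0.866, 0.499, -0.0], [0.499, -0.866, -0.0], [-0.0, 0.0, -1.0]]
ft_force: [0.1, 0.9, 0.2]
opening: 74.2
grip_force: 0.0
```

```bash
python3 - <<'E'
from h import *
a=cams.read_camera("top");b=cams.read_camera("scene");o=r.get_obs();print(o["eef_pos"],o["opening"])
h,s,v=[x.astype(int) for x in cv2.split(cv2.cvtColor(a,cv2.COLOR_BGR2HSV))]
bright=(v>120)&(s<45)
rep("tinB",blob(bright,355,130,415,190),46)
rep("trivet",blob((s>70)&(h>5)&(h<25),355,130,415,190),10)
cv2.imwrite("pics/top9.png",a);cv2.imwrite("pics/s9.png",b)
E
```

```text
[444.93807181 -56.79193663 131.28604799] 74.41237265749155
tinB rect c [ 546.6 -346.3] size [77.4 64.9] ang 89.7 circ 543.7 -346.3 79.9
trivet rect c [ 548.7 -348.9] size [138.9 138.1] ang 87.6 circ 548.4 -349.4 141.6
```

The broad tin sits at about (547,-352) on the trivet centred at (548,-349.5). Now the small tin.

Emit:
drive_tool([
  [[0.8, 0, 0, 20, 0, 0, 0], [0.8, 0, 0, 30, 0, 0, 0], [0.8, 0, 0, 25, 0, 0, 0], [0.8, 0, 0, 20, 0, 0, 0], [0.8, 0, 0, 15, 0, 0, 0], [0.8, 0, 0, 12, 0, 0, 0], [0.8, 0, 0, 12, 0, 0, 0], [0.8, 0, 0, 10, 0, 0, 0], [0.8, 0, 0, 4, 0, 0, 0], [0.8, 0, 0, 0, 0, 0, 0], [0.8, 0, 0, 0, 0, 0, 0], [0.4, 0, 0, 0, 0, 0, 0]],
])

```text
time_s: 35.57
eef_pos: [445.5, -56.1, -15.7]
ee_rot: [[0.866, 0.5, 0.001], [0.5, -0.866, -0.0], [0.001, 0.001, -1.0]]
ft_force: [0.1, 0.1, 0.1]
opening: 71.1
grip_force: 0.0
```

Emit:
drive_tool([
  [[0.4, 0, 0, 0, 0, 0, 0], [0.4, 0, 0, 0, 0, 0, 0], [0.4, 0, 0, 0, 0, 0, 0], [0.4, 0, 0, 0, 0, 0, 0], [0.4, 0, 0, 0, 0, 0, 0], [0.4, 0, 0, 0, 0, 0, 0]],
])

```text
time_s: 36.07
eef_pos: [445.3, -55.9, -15.9]
ee_rot: [[0.866, 0.5, 0.001], [0.5, -0.866, -0.0], [0.001, 0.001, -1.0]]
ft_force: [-0.7, 0.8, 5.7]
opening: 51.6
grip_force: 30.0
```

Emit:
drive_tool([
  [[0.4, 0, 0, -10, 0, 0, 0], [0.4, 0, 0, -30, 0, 0, 0], [0.4, 0, 0, -35, 0, 0, 0], [0.4, 0, 0, -35, 0, 0, 0], [0.4, 0, 0, -20, 0, 0, 0], [0.4, -7.5, 38.4, 0, 0, 0, 0], [0.4, -7.5, 38.4, 0, 0, 0, 0], [0.4, -7.5, 38.4, 0, 0, 0, 0], [0.4, -7.5, 38.4, 0, 0, 0, 0], [0.4, -7.5, 38.4, 0, 0, 0, 0], [0.4, -7.5, 38.4, 0, 0, 0, 0], [0.4, -7.5, 38.4, 0, 0, 0, 0]],
])

```text
time_s: 37.07
eef_pos: [533.6, -316.3, 113.4]
ee_rot: [[0.866, 0.5, -0.001], [0.5, -0.866, 0.001], [-0.0, -0.001, -1.0]]
ft_force: [0.8, 0.7, -0.7]
opening: 51.7
grip_force: 30.0
```

Emit:
drive_tool([
  [[0.4, -7.5, 38.4, 0, 0, 0, 0], [0.4, 0, 0, 0, 0, 0, 0], [0.4, 0, 0, 0, 0, 0, 0], [0.4, 0, 0, 0, 0, 0, 0], [0.4, 0, 0, 0, 0, 0, 0], [0.4, 0, 0, 0, 0, 0, 0]],
])

```text
time_s: 37.57
eef_pos: [546.6, -350.5, 114.2]
ee_rot: [[0.865, 0.501, 0.0], [0.501, -0.865, -0.0], [0.0, 0.0, -1.0]]
ft_force: [0.6, 0.5, -2.7]
opening: 51.7
grip_force: 30.0
```

```bash
python3 - <<'E'
from h import *
a=cams.read_camera("top");b=cams.read_camera("scene");o=r.get_obs();print(o["eef_pos"],o["opening"])
cv2.imwrite("pics/s10.png",b)
cv2.imwrite("pics/s10c.png",np.hstack([cv2.resize(b[100:220,130:260],None,fx=3,fy=3),cv2.resize(a[110:230,320:440],None,fx=3,fy=3)]))
E
```

```text
[ 546.70853807 -350.79012259  114.33122844] 51.47668947402402
```

View pics/s10c.png

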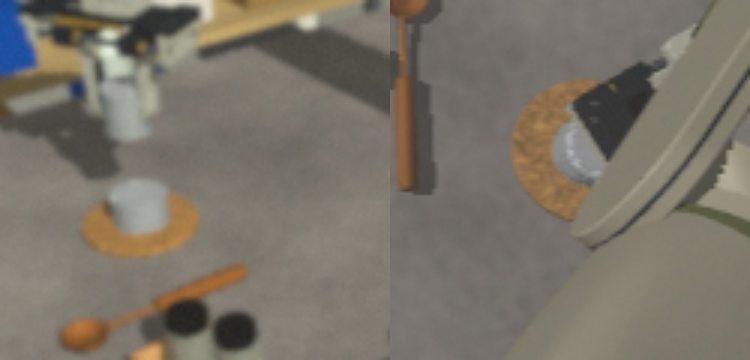

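The small tin hangs above the broad tin, which sits on the trivet (left crop 138,205), and both jars are in the tray. Quick numeric check of the alignment in the scene view.

```bash
python3 - <<'E'
from h import *
b=cv2.imread("pics/s10.png");h,s,v=[x.astype(int) for x in cv2.split(cv2.cvtColor(b,cv2.COLOR_BGR2HSV))]
for r0 in(138,142): print(r0,v[r0,158:190],)
for r0 in(165,170): print(r0,v[r0,160:194],s[r0,160:194])
for z in(46,10,130):print(z,np.round(proj("scene",(547,-351.5,z)),1))
E
```

```text
138 [ 85  96 103 107 111 113 112 116 129 140 150 154 162 165 171 173 170 165
 157 154 155 149 141 134 129 123 124 122 124 122 120 122]
142 [ 73  74  75  76  74  77  84 100 118 132 143 151 158 161 166 169 168 168
 163 158 149 143 133 130 127 127 126 128 127 126 125 125]
165 [134 132 131 132 129 131 145 164 168 164 163 164 165 165 164 165 163 161
 163 162 161 159 157 157 152 151 151 156 154 149 144 135 129 130] [ 29  29  29  31  32  25  11   9   6   5   3   8   5   5   5   5   3   2
   5   5   5   5   5  10  13  46  88 113 116 103  85  66  49  39]
170 [150 160 159 155 138 115 103 106 114 127 135 148 154 156 160 164 169 170
 172 172 171 168 168 160 152 148 152 161 162 166 165 166 167 168] [100 123 135 140 144 135  89  43  16   8   8   7  13   7   8   9   6   8
   9   9   6   8  11  11  12  28  72 120 142 146 145 143 147 143]
46 [175.3 163.8]
10 [176.7 172.5]
130 [172.  142.7]
```

Emit:
drive_tool([
  [[0.4, 0, 1, 0, 0, 0, 0], [0.4, 0, 0, 20, 0, 0, 0], [0.4, 0, 0, 25, 0, 0, 0], [0.4, 0, 0, 20, 0, 0, 0], [0.4, 0, 0, 10, 0, 0, 0], [0.4, 0, 0, 4, 0, 0, 0], [0.4, 0, 0, 0, 0, 0, 0], [0.4, 0, 0, 1, 0, 0, 0], [0.4, 0, 0, 0, 0, 0, 0], [0.4, 0, 0, 0, 0, 0, 0]],
])

```text
time_s: 38.5
eef_pos: [548.0, -353.4, 35.3]
ee_rot: [[0.866, 0.5, 0.002], [0.5, -0.866, -0.002], [0.001, 0.002, -1.0]]
ft_force: [0.4, -0.5, -1.1]
opening: 51.5
grip_force: 30.0
```

Emit:
drive_tool([
  [[0.4, 0, 0, 1, 0, 0, 0], [0.4, 0, 0, 0.5, 0, 0, 0], [0.4, 0, 0, 0, 0, 0, 0], [0.4, 0, 0, 0, 0, 0, 0]],
])

```text
time_s: 38.83
eef_pos: [547.0, -352.6, 32.1]
ee_rot: [[0.866, 0.5, 0.0], [0.5, -0.866, -0.0], [0.0, 0.0, -1.0]]
ft_force: [-0.7, -0.2, -2.1]
opening: 51.6
grip_force: 30.0
```

Emit:
drive_tool([
  [[0.4, 0, -1, 1, 0, 0, 0], [0.4, 0, 0, 0.7, 0, 0, 0], [0.4, 0, 0, 0, 0, 0, 0], [0.4, 0, 0, 0, 0, 0, 0]],
])

```text
time_s: 39.17
eef_pos: [546.5, -351.7, 30.2]
ee_rot: [[0.866, 0.5, -0.0], [0.5, -0.866, 0.0], [-0.0, -0.0, -1.0]]
ft_force: [0.1, 0.2, -2.7]
opening: 51.7
grip_force: 30.0
```

Emit:
drive_tool([
  [[0.4, 0, 0, 0.6, 0, 0, 0], [0.4, 0, 0, 0, 0, 0, 0], [0.4, 0, 0, 0, 0, 0, 0]],
])

```text
time_s: 39.42
eef_pos: [546.5, -351.8, 30.2]
ee_rot: [[0.866, 0.5, 0.0], [0.5, -0.866, -0.0], [0.0, 0.0, -1.0]]
ft_force: [-2.4, 1.2, 4.4]
opening: 51.6
grip_force: 30.0
```

Contact. Release, rise and move clear.

Emit:
drive_tool([
  [[0.9, 0, 0, 0, 0, 0, 0], [0.9, 0, 0, 0, 0, 0, 0], [0.9, 0, 0, 0, 0, 0, 0], [0.9, 0, 0, 0, 0, 0, 0], [0.9, 0, 0, 0, 0, 0, 0], [0.9, 0, 0, -8, 0, 0, 0], [0.9, 0, 0, -25, 0, 0, 0], [0.9, 0, 0, -35, 0, 0, 0], [0.9, 0, 0, -35, 0, 0, 0], [0.9, 0, 0, -35, 0, 0, 0], [0.9, 0, 0, -20, 0, 0, 0], [0.9, 0, 0, 0, 0, 0, 0]],
])

```text
time_s: 40.42
eef_pos: [549.3, -353.9, 196.0]
ee_rot: [[0.866, 0.5, 0.009], [0.5, -0.866, -0.007], [0.004, 0.01, -1.0]]
ft_force: [0.3, -0.4, 0.6]
opening: 83.8
grip_force: 0.0
```

Emit:
drive_tool([
  [[0.9, -30, -20, 0, 0, 0, 0], [0.9, -30, -20, 0, 0, 0, 0], [0.9, -30, -20, 0, 0, 0, 0], [0.9, -30, -20, 0, 0, 0, 0], [0.9, -30, -20, 0, 0, 0, 0], [0.9, -20, -10, 0, 0, 0, 0], [0.9, 0, 0, 0, 0, 0, 0], [0.9, 0, 0, 0, 0, 0, 0], [0.9, 0, 0, 0, 0, 0, 0]],
])

```text
time_s: 41.17
eef_pos: [344.7, -341.6, 187.8]
ee_rot: [[0.866, 0.5, 0.001], [0.5, -0.866, -0.0], [0.0, 0.0, -1.0]]
ft_force: [0.4, -1.2, -0.1]
opening: 83.7
grip_force: 0.0
```

```bash
python3 - <<'E'
from h import *
a=cams.read_camera("top");b=cams.read_camera("scene");o=r.get_obs();print(o["eef_pos"],o["opening"],o["time_s"])
A=cv2.resize(a[70:270,60:430],(798,431));cv2.imwrite("pics/top11.png",a);cv2.imwrite("pics/s11.png",b)
x=np.vstack([cv2.resize(a[85:235,60:420],(720,300)),cv2.resize(b[135:285,140:390],(720,300))[:, :]])
x[300:]=cv2.resize(b[110:290,130:400],(720,300)) 
cv2.imwrite("pics/f11.png",x)
E
```

```text
[ 345.11916325 -341.39342148  187.60385099] 83.72199478720052 41.2667
```

View pics/f11.png

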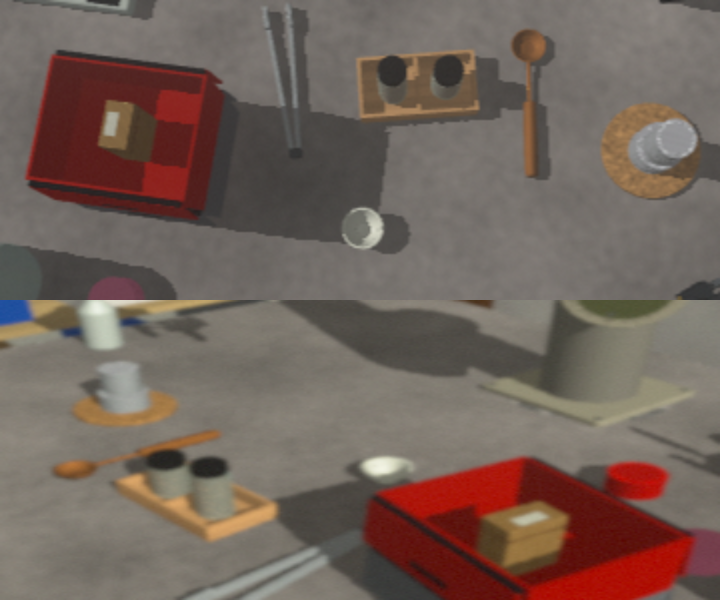

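Everything is in place: carton upright in the red caddy, one jar in each tray bay, and the small tin on the broad tin on the trivet. The tongs and bowl look unmoved.

```bash
python3 -c "
from workcell import workorder
print(workorder.sign_off())"
```

```text
the job is handed in; nothing more can be done
None
```

The job is handed in at about 41 s of the 136 s allowed: the final pictures show the carton upright in the red caddy, one spice jar upright in each tray bay, the small tin on the broad tin in the middle of the trivet, and the tongs and salt bowl where they lay; the sign-off gave no verdict.

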